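# Shut the test box and reset its interlock

## Task

The lid of the test box has been left up and its interlock has tripped: push the lid down with the fingertips until it is fully shut, and only then press the two round reset buttons on the sloping console, both together with one fingertip on each and never one without the other. Hold both down for two seconds, then let go and move clear so that they spring back up. Press no other control on the console, do not swing the lid further open, and leave the loose things on the bench where they are.

Things in the scene. Friction and masses are not known exactly. Their poses are not given: they have to be found in the camera images.
- lid (a joint): opening angle of the test box's lid in rad: 0 = fully shut, about 0.7 to 1.15 at the start, stop at 1.5. Stiff friction hinge: the lid stays where it is left; about 1 to 4 N near its front edge pushes it down. No latch
- test_box: cream metal box open at the top under its lid, 190 mm deep (x), 200 mm wide (y), 65 mm high, fixed to the bench, with a small black switch 18 mm wide on its left side; origin at the centre of its underside, x axis away from the robot's side
- lid_hinge (a point): point on the lid's hinge line, half-way along it, at the far side of the test box, 66 mm above the bench, on the lid's underside; y axis along the hinge line (level, to the left); x and z axes turn with the lid (x from its front edge to the hinge, z out of its upper face)
- lid_front (a point): point on the lid's upper face, mid-width on its solid front strip: 178 mm from the hinge line, 20 mm in from the free front edge, 80 mm above the bench when shut. Turns with the lid: z axis out of the upper face, y axis parallel to the hinge. Lid: flat cream frame 198 x 200 mm, 14 mm thick, clear window, hinged on its far side, so the front edge swings up and away from the robot
- left_reset_top (a point): top centre of the left round reset button (+ y side; left as seen from the robot). Flat grey cap 24 mm across, 10.5 mm proud of its 29 mm steel bezel; the two are alike, 60 mm apart, equally high (about 66 mm over the bench). z axis: out of the panel, 0.22 rad from vertical, leaning to the robot's side; y axis: level, along the row from right button to left. Moves down with the cap
- right_reset_top (a point): top centre of the right round reset button (- y side; right as seen from the robot). Flat grey cap 24 mm across, 10.5 mm proud of its 29 mm steel bezel; the two are alike, 60 mm apart, equally high (about 66 mm over the bench). z axis: out of the panel, 0.22 rad from vertical, leaning to the robot's side; y axis: level, along the row from right button to left. Moves down with the cap
- left_reset (a joint): travel of the left round reset button along its own axis, in m: 0 = up, 0.005 = fully down. Sprung: starts to move at about 1.2 N, fully down at about 4 N, comes back up by itself when let go
- right_reset (a joint): travel of the right round reset button along its own axis, in m: 0 = up, 0.005 = fully down. Sprung: starts to move at about 1.2 N, fully down at about 4 N, comes back up by itself when let go
- square_key_top (a point): centre of the top of the small square lamp-test key (15 mm square) half-way between the two round buttons, its top 8 mm lower than theirs. Not to be pressed
- square_key (a joint): travel of the square key, in m: 0 = up, 0.003 = down
- estop_top (a point): top centre of the emergency stop mushroom, 40 mm across, standing 29 mm above the panel at the console's far right corner. Not to be pressed
- estop (a joint): travel of the emergency stop, in m: 0 = up, 0.005 = pressed
- console: cream wedge-shaped console with a dark sloping panel, 160 mm deep (x), 190 mm wide, 45 mm high near the robot, 81 mm at the far side, fixed to the bench; origin at the centre of its underside, x axis away from the robot's side. The reset buttons' row is 28 mm from the panel's middle towards the low side; key switch, two pilot lamps and emergency stop stand along the high side
- screwdriver: black-handled screwdriver, 170 mm long, lying between test box and console; origin under its middle, x axis towards its tip. Bystander, loose: not to be touched.
- transformer: small iron-cored transformer, 46 x 40 x 40 mm, standing between test box and console; origin at the centre of its underside. Bystander, loose: not to be touched.
- wood_block: loose wooden packing block, 45 x 100 x 18 mm, lying on the robot's side of the console; origin at the centre of its underside. Bystander, loose: not to be touched.
- tape_roll: grey roll of tape lying flat, 90 mm across, 19 mm high, on the robot's side of the test box; origin at the centre of its underside. Bystander, loose: not to be touched.
- cleaner_can: plain metal spray can, 60 mm across and 150 mm high, standing at the left of the work area; origin at the centre of its underside. Bystander, loose: not to be touched.
- multimeter: dark handheld multimeter lying on its back, 160 x 78 x 43 mm, at the right of the work area; origin at the centre of its underside. Bystander, loose: not to be touched.
- parts_dish: shallow steel dish, 84 mm across and 28 mm high, at the left of the work area; origin at the centre of its underside. Bystander, loose: not to be touched.

How it is judged:
By the outcome, as a careful person would: the job done as asked, in the order asked, and still so for the second after the job is handed in, with the robot touching nothing.
It also fails if it takes over 54 s, if anything falls off the work surface, if the arm or the gripper's body presses on something with over 40 N, if the wrist force passes 120 N, or if a joint passes its speed limit or range.

## Robot

A 6-joint arm with a two-finger parallel gripper is mounted at the origin on the work surface. World frame = base frame: x ahead of the robot, y to its left, z up, the work surface at z = 0. Lengths are in mm, angles in rad, forces in N, time in s.
With the tool pointing down it reaches from about 300 to 950 mm from the base axis. Payload 3.1 kg.
Tool frame: the origin (TCP) lies at the very end of the fingers, on their centre line; the grasp point (between the pads) lies 19 mm behind it; x points along the fingers, y is the direction in which the jaws open and shut, and the axes are right-handed (so a half turn about x gives the same grasp; the last joint's range is limited). The gripper opens to 85 mm and grips with 20 to 120 N. Pads are 22 mm wide; open, the fingers measure 114 mm over their backs; the gripper's body (76 mm by 85 mm) begins 54 mm behind the grasp point. The pads swing forward as they close: fully open they stand 13 mm farther back than shut.
Start: joints at [-1.404, 0.308, 1.634, -0, 1.2, -0.07], TCP at [146.593, -607.571, 231.272] pointing down, gripper open.
Joint ranges: [-3.06, 3.06], [-0.79, 1.96], [0.05, 2.63], [-1.19, 4.34], [0.05, 2.64], [-2.94, 2.94]. Speed limits (rad/s): [2.79, 2.79, 3.14, 3.14, 3.14, 3.14].

## Interface

Orientations are given as a rotation vector (axis times angle).
In Python, from plant import observe, get_image, job_done gives the robot as it stands. The module is installed in compiled form; this text tells all that it offers.
- The arm moves only by the tool drive_tool, never from a script. Its argument "series" is text: rows parted by semicolons, each of 7 numbers parted by spaces: the shift along the tool's x, y, z in mm, then the turn, a rotation vector about the tool's x, y, z in degrees, then the opening, from 0 (shut) to 1 (fully open). In form: x y z wx wy wz fingers; .... A call has 1 to 5 rows; each row shifts and turns the pose as measured when the row begins, along the tool's axes as they then stand; what a row does not reach is not made up. A row lasts 1/10 s, in which the tool goes at most 50 mm and 8.59 degrees, less where a joint would pass 70% of its speed; a pose out of reach is approached as far as the arm can. A call is refused whole if a number of a shift passes 50 or a number of a turn 8.59, either way. A call with a gripper value outside its range is refused whole. The fingers move at their own pace and stop on an object; "newtons" is the grip in N (left out, the last holds). Time passes only in rows, so rows that do not move let the fingers close. It gives the time, the measured TCP pose, the force and the opening at its end, in the units of the state.
- observe(): the state, without advancing time (a new reading comes with each control period).
- get_image(name): name is "side" or "top"; returns a dict with "frame" (400x640x3 uint8, blue, green, red), "depth" (400x640 float32, mm along the optical axis (not along the pixel's ray), 0 where there is no reading), "camera_matrix" (3x3 intrinsics, pixels), "k1" (the pictures are not rectified: a ray, as slopes to the right and down, at radius r is drawn at 1 + k1 r^2 times it, then the intrinsics apply), "rvec" (rotation vector, rad) and "tvec" (3), from world to camera coordinates, as OpenCV has them. Camera axes: x right, y down, z forward; pixel columns grow to the right and rows downward; lengths in mm; the calibration is good to about 2 mm. A picture is of the moment at which its call begins.
- job_done(): hands the job in, once; it reports no verdict.
The state is a dict: "clock": time; "qpos": joint angles; "dq": joint speeds; "joint_torque": joint torques, N m; "eef_pos": TCP position; "eef_rot": TCP orientation; "force": force on the tool from outside, world axes, zero at the start; "moment": the same for the moment, N m; "gripper_width": opening from 0.0 (shut) to 1.0 (fully open).
Only numpy, scipy, OpenCV 4.12 (cv2) and the standard library are available. Lean on these libraries where they do the work, as an engineer would, in place of code of your own. Each camera call takes 0.05 s, during which the arm holds its last target.

## Working session

There is one attempt and no reset: what is moved stays moved. The work goes in short steps, Python scripts to look and compute and a tool call to move; the robot and the scene stay as the last step left them, time stands still between calls to the robot, and variables do not carry over. Pictures are saved under pics/ and viewed, and the job is handed in when it is done.

Besides the shell and the picture viewer there is one more tool, called by a JSON object that holds its "fn" and its "kwargs". drive_tool: Moves the arm, as the interface text tells. Its arguments: {"type":"object","properties":{"series":{"type":"string"},"newtons":{"type":"number"}},"required":["series"]}

```bash
mkdir -p pics
cat > h.py <<'E'
import numpy as np, cv2
from plant import observe, get_image, job_done
def cam(n):
    d=get_image(n); np.savez(''+n+'.npz',**d); return d
def load(n): return dict(np.load(''+n+'.npz'))
def ray(d,u,v):
    K=np.array(d['camera_matrix']);k1=float(d['k1'])
    p=cv2.undistortPoints(np.array([[[u,v]]],float),K,np.array([k1,0,0,0.]))[0,0]
    R=cv2.Rodrigues(np.array(d['rvec'],float))[0];t=np.array(d['tvec'],float).ravel()
    return -R.T@t, R.T@np.array([p[0],p[1],1.])
def onz(d,u,v,z):
    o,r=ray(d,u,v); return o+r*(z-o[2])/r[2]
def dep(d,u,v):
    o,r=ray(d,u,v); return o+r*float(d['depth'][int(round(v)),int(round(u))])
def proj(d,P):
    return cv2.projectPoints(np.array(P,float).reshape(-1,1,3),np.array(d['rvec'],float),np.array(d['tvec'],float),np.array(d['camera_matrix']),np.array([float(d['k1']),0,0,0]))[0][:,0]
E
python3 - <<'E'
from h import *
for n in ('side','top'):
    d=cam(n); cv2.imwrite(f'pics/{n}0.png',d['frame']); o,r=ray(d,320,200); print(n,o,r,d['k1'])
print(observe())
E
```

```text
side [ 387.21766301 -909.69040132  892.95243918] [ 0.11753507  0.76561304 -0.63258047] -0.11561351111832747
top [ 474.67798529   21.20324309 1186.9294016 ] [ 0.07850796 -0.01119215 -0.99704789] -0.04495315180235113
{'clock': 0.1, 'qpos': array([-1.40370844e+00,  3.08905523e-01,  1.63507650e+00,  1.24601510e-05,
        1.19970096e+00, -6.96988474e-02]), 'dq': array([ 0.0006878 , -0.00335276, -0.0030428 ,  0.00087256,  0.00138506,
       -0.00023528]), 'joint_torque': array([-4.12122763e-04, -4.16406226e+01, -2.77643877e+01, -1.39708973e-04,
        4.02037243e-03,  2.35472851e-05]), 'eef_pos': array([ 146.46486076, -606.82153739,  230.16142947]), 'eef_rot': array([ 2.09660726,  0.25160205, -2.09679762]), 'force': array([ 0.7406429 ,  0.50278522, -0.9528758 ]), 'moment': array([-0.02349269, -0.00356119,  0.0268956 ]), 'gripper_width': 1.0018343247584158}
```

View pics/side0.png

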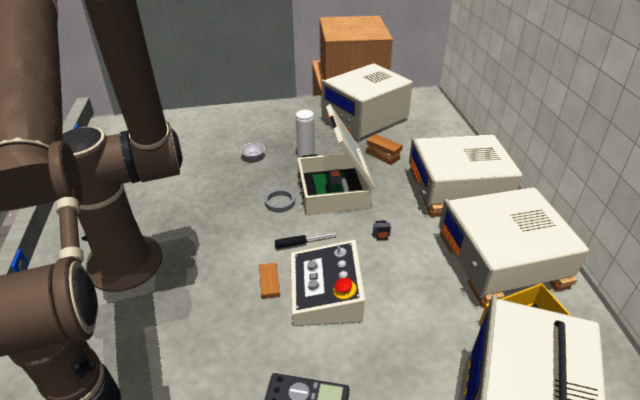

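View pics/top0.png

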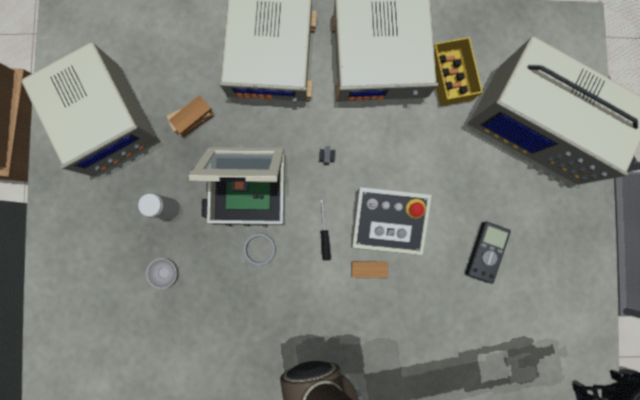

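The side view shows the lid raised on the far side of the box (about 350,145) and the console at about (325,282). In the top view the console is at about (392,220) and the box at about (246,188). Next I'll zoom in.

Run:
```python
from h import *
t=load('top');s=load('side')
a=cv2.resize(t['frame'][180:260,345:440],None,fx=8,fy=7,interpolation=cv2.INTER_CUBIC)[:600]
a=cv2.resize(t['frame'][180:260,340:440],(750,600),interpolation=cv2.INTER_CUBIC); cv2.imwrite('pics/tc.png',a)
a=cv2.resize(t['frame'][140:230,180:300],(800,600),interpolation=cv2.INTER_CUBIC); cv2.imwrite('pics/tb.png',a)
a=cv2.resize(s['frame'][95:220,285:385],(480,600),interpolation=cv2.INTER_CUBIC); 
b=cv2.resize(s['frame'][235:330,285:370],(320,358),interpolation=cv2.INTER_CUBIC)
c=np.zeros((600,800,3),np.uint8);c[:,:480]=a;c[:358,480:]=b;cv2.imwrite('pics/sb.png',c)
```

```text
(no output)
```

View pics/tc.png

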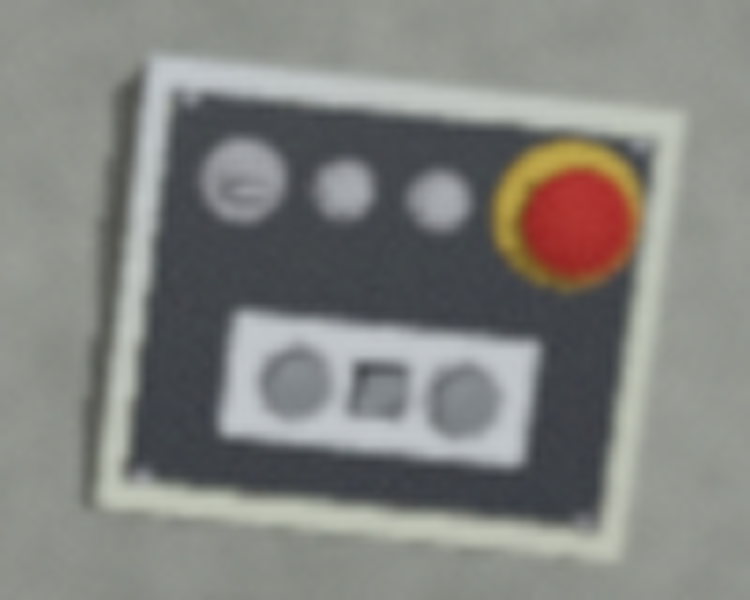

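View pics/tb.png

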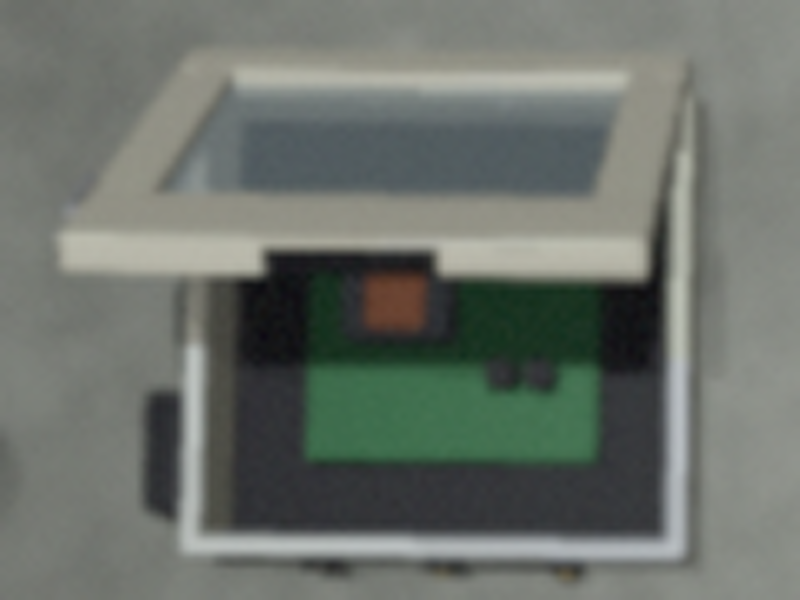

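View pics/sb.png

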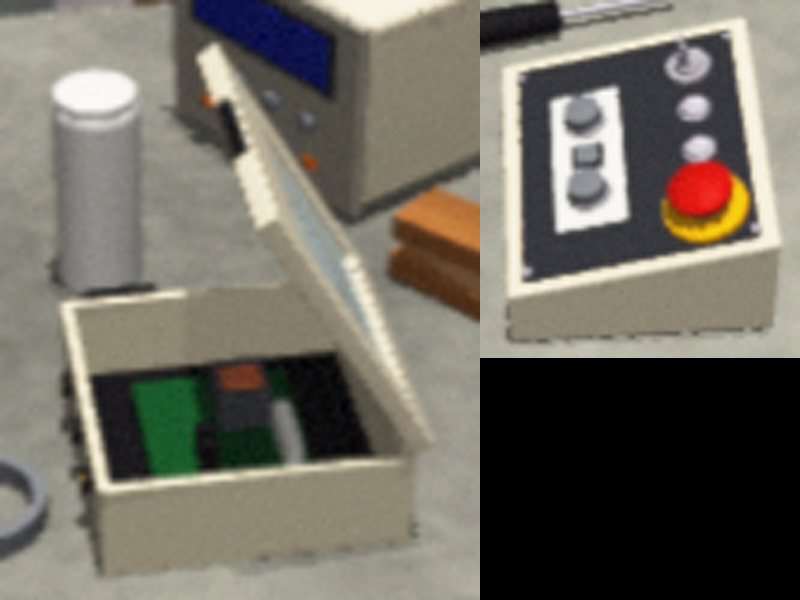

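Run:
```python
from h import *
np.set_printoptions(precision=1,suppress=True)
t=load('top');s=load('side')
T=lambda x,y,s_,x0,y0:((x+.5)/s_-.5+x0,(y+.5)/s_-.5+y0)
def tri(pa,pb):
    o1,r1=ray(t,*pa);o2,r2=ray(s,*pb)
    A=np.array([r1,-r2]).T;k=np.linalg.lstsq(A,o2-o1,rcond=None)[0]
    return (o1+k[0]*r1+o2+k[1]*r2)/2, np.linalg.norm(o1+k[0]*r1-o2-k[1]*r2)
for nm,a,b in (('L',(294,382),(583,110)),('R',(462,400),(588,185)),('K',(380,390),(587,152))):
    pa=T(*a,7.5,340,180); pb=T(b[0]-480,b[1],320/85,285,235)
    print(nm,pa,pb,tri(pa,pb),'onz66',onz(t,*pa,66),onz(s,*pb,66),'dep',dep(t,*pa),dep(s,*pb))
for nm,a in (('estop',(578,222)),('c1',(150,58)),('c2',(685,112)),('c3',(617,558)),('c4',(98,505))):
    print(nm,dep(t,*T(*a,7.5,340,180)))
# lid plane from depth of top
B=lambda x,y:T(x,y,20/3,180,140)
for nm,a in (('lidFL',(75,222)),('lidFR',(640,225)),('front mid',(355,212)),('leftstrip',(160,130)),('rightstrip',(645,130)),('back',(440,62)),('backL',(200,62)),('backR',(680,62)),
  ('boxFL',(190,545)),('boxFR',(680,547)),('rimR',(678,400)),('rimL',(192,400))):
    print(nm,B(*a),dep(t,*B(*a)))
# side
S=lambda x,y:T(x,y,4.8,285,95)
for a in ((210,50),(275,225),(240,150),(430,440),(380,385),(410,470),(100,490)):
    print('side',a,S(*a),dep(s,*S(*a)))
# generous depth map list of lid strip
```

```text
L (378.76666666666665, 230.5) (311.9921875, 263.8515625) (array([ 482.4, -147.2,   69.5]), np.float64(0.7672024111654636)) onz66 [ 482.1 -147.7   66. ] [ 483.2 -144.    66. ] dep [ 482.  -146.4   74.2] [ 482.5 -149.9   72.3]
R (401.1666666666667, 232.9) (313.3203125, 283.7734375) (array([ 476.3, -207.2,   67.3]), np.float64(1.1105032243996618)) onz66 [ 475.8 -207.4   66. ] [ 477.  -206.1   66. ] dep [ 475.8 -206.    72.9] [ 476.3 -212.    72.9]
K (390.23333333333335, 231.56666666666666) (313.0546875, 275.0078125) (array([ 479.9, -178.5,   64.9]), np.float64(1.2660707289328987)) onz66 [ 479.3 -178.2   66. ] [ 480.4 -179.5   66. ] dep [ 479.3 -178.9   62.6] [ 480.6 -178.4   64.7]
estop [ 537.1 -241.2  100.8]
c1 [ 604.8 -104.3   -3.4]
c2 [ 584.8 -307.1   -1.3]
c3 [ 416.6 -279.2   -1. ]
c4 [437.9 -79.9  44.7]
lidFL (190.825, 172.875) [611.  304.6 233.7]
lidFR (275.575, 173.325) [611.2 112.1 227.4]
front mid (232.825, 171.375) [617.1 212.3 216.2]
leftstrip (203.575, 159.075) [656.9 297.7 153.1]
rightstrip (276.325, 159.075) [657.5 117.8 151.3]
back (245.575, 148.875) [695.7 204.9  87.7]
backL (209.575, 148.875) [694.6 298.6  92.7]
backR (281.575, 148.875) [697.2 110.7  81. ]
boxFL (208.075, 221.325) [505.6 306.9  61.7]
boxFR (281.575, 221.625) [505.2 110.7  63. ]
rimR (281.275, 199.575) [563.9 111.8  64.4]
rimL (208.375, 199.575) [563.4 306.1  65.5]
side (210, 50) (328.3541666666667, 105.02083333333333) [601.5 301.  245.4]
side (275, 225) (341.8958333333333, 141.47916666666669) [602.9 107.4 240.2]
side (240, 150) (334.6041666666667, 125.85416666666667) [597.6 181.6 244.7]
side (430, 440) (374.1875, 186.27083333333334) [700.4 111.2  77.8]
side (380, 385) (363.77083333333337, 174.8125) [666.4 106.2 125.9]
side (410, 470) (370.02083333333337, 192.52083333333334) [690.1 113.2  55. ]
side (100, 490) (305.4375, 196.6875) [502.4 108.1  69.8]
```

```bash
cat >> h.py <<'E'
from scipy.spatial.transform import Rotation as Ro
np.set_printoptions(precision=2,suppress=True)
def st():
    o=observe();R=Ro.from_rotvec(o['eef_rot']).as_matrix()
    print('t',round(o['clock'],2),'pos',o['eef_pos'],'x',R[:,0],'y',R[:,1],'F',o['force'],'M',o['moment'],'w',round(o['gripper_width'],3),'q',o['qpos']);return o,R
def Rt(x,y):
    x=np.array(x,float);x/=np.linalg.norm(x);y=np.array(y,float);y-=x*(x@y);y/=np.linalg.norm(y)
    return np.array([x,y,np.cross(x,y)]).T
def plan(p,R1=None,n=5):
    o,R=st();
    if R1 is None:R1=R
    p0=o['eef_pos'];w=Ro.from_matrix(R.T@R1).as_rotvec()/n
    for i in range(n):
        Rc=R@Ro.from_rotvec(w*i).as_matrix()
        print(Rc.T@(np.array(p)-p0)/n,np.degrees(w))
E
python3 - <<'E'
from h import *
o,R=st()
for yy in ((0,1,0),(0,-1,0)):
    print(np.degrees(Ro.from_matrix(R.T@Rt((0,0,-1),yy)).as_rotvec()))
s=load('side')
# hinge and lid plane refined: collect top depth in lid strips
t=load('top')
P=[]
for (x0,x1,y0,y1) in ((192,276,170,173),(205,278,148,150)):
    for u in range(x0,x1+1,2):
        for v in range(y0,y1+1): P.append(dep(t,u,v))
P=np.array(P)
c=np.median(P,0);
for _ in range(5):
    A=np.c_[P[:,0],P[:,1],np.ones(len(P))];k=np.linalg.lstsq(A,P[:,2],rcond=None)[0];r=P[:,2]-A@k
    P=P[abs(r)<12]
print(k,len(P),np.std(r),'theta',np.arctan(-k[0]))
print('face z at x', [(x,k[0]*x+k[1]*209+k[2]) for x in (610,620,630,690)])
E
```

```text
t 0.1 pos [ 146.46 -606.82  230.16] x [-0.  0. -1.] y [ 0.23 -0.97 -0.  ] F [ 0.74  0.5  -0.95] M [-0.02 -0.    0.03] w 1.002 q [-1.4   0.31  1.64  0.    1.2  -0.07]
[-166.43   -0.18    0.01]
[13.57  0.01  0.12]
[  -1.71    0.02 1271.13] 279 1.4104238876478814 theta 1.0412407852366055
face z at x [(610, np.float64(232.90622159035684)), (620, np.float64(215.82155368017288)), (630, np.float64(198.73688576998916)), (690, np.float64(96.22887830888612))]
```

Run:
```python
from h import *
plan((255,-430,300),Rt((0,0,-1),(0,-1,0)))
```

```text
t 0.1 pos [ 146.46 -606.82  230.16] x [-0.  0. -1.] y [ 0.23 -0.97 -0.  ] F [ 0.74  0.5  -0.95] M [-0.02 -0.    0.03] w 1.002 q [-1.4   0.31  1.64  0.    1.2  -0.07]
[-13.9  -29.31 -29.4 ] [2.71 0.   0.02]
[-13.91 -30.67 -27.98] [2.71 0.   0.02]
[-13.93 -31.95 -26.5 ] [2.71 0.   0.02]
[-13.94 -33.16 -24.95] [2.71 0.   0.02]
[-13.95 -34.3  -23.36] [2.71 0.   0.02]
```

{"fn": "drive_tool", "kwargs": {"series": "-14 -29 -29 2.7 0 0 0; -14 -31 -28 2.7 0 0 0; -14 -32 -26 2.7 0 0 0; -14 -33 -25 2.7 0 0 0; -14 -34 -23 2.7 0 0 0", "newtons": 30}}

```text
clock: 0.6
eef_pos: [253.7, -426.4, 295.6]
eef_rot: [-2.202, 0.004, 2.212]
force: [0.2, -0.4, -0.3]
gripper_width: 0.148
```

{"fn": "drive_tool", "kwargs": {"series": "-2 -38 -23 0 0 0 0; -2 -38 -23 0 0 0 0; -2 -38 -23 0 0 0 0; -2 -38 -23 0 0 0 0; -2 -38 -23 0 0 0 0"}}

```text
clock: 1.1
eef_pos: [375.2, -231.2, 308.7]
eef_rot: [-2.204, 0.012, 2.208]
force: [1.3, -1.0, -1.0]
gripper_width: 0.003
```

{"fn": "drive_tool", "kwargs": {"series": "-2 -38 -23 0 0 0 0; -2 -38 -23 0 0 0 0; -2 -38 -23 0 0 0 0; -2 -38 -23 0 0 0 0; -2 -38 -23 0 0 0 0"}}

```text
clock: 1.6
eef_pos: [496.0, -34.4, 319.4]
eef_rot: [-2.203, 0.013, 2.209]
force: [1.7, -1.0, -0.4]
gripper_width: 0.001
```

{"fn": "drive_tool", "kwargs": {"series": "0 -38 -23 0 0 0 0; 0 -38 -23 0 0 0 0; 0 -38 -23 0 0 0 0; 0 -38 -23 0 0 0 0; 0 -38 -23 0 0 0 0"}}

```text
clock: 2.1
eef_pos: [617.0, 162.4, 318.7]
eef_rot: [-2.202, 0.013, 2.214]
force: [0.7, -1.0, -0.7]
gripper_width: -0.002
```

Run:
```python
from h import *
plan((632,209,285),Rt((0,0,-1),(0,-1,0)))
```

```text
t 2.1 pos [616.98 162.42 318.66] x [-0.01  0.01 -1.  ] y [-0.02 -1.   -0.01] F [ 0.66 -1.04 -0.7 ] M [-0.04  0.01  0.02] w -0.002 q [0.18 0.27 1.5  0.01 1.37 1.77]
[ 6.79 -9.32 -2.86] [-0.22  0.06  0.09]
[ 6.78 -9.32 -2.89] [-0.22  0.06  0.09]
[ 6.77 -9.32 -2.92] [-0.22  0.06  0.09]
[ 6.75 -9.32 -2.95] [-0.22  0.06  0.09]
[ 6.74 -9.32 -2.98] [-0.22  0.06  0.09]
```

{"fn": "drive_tool", "kwargs": {"series": "10 -10 -3 0 0 0 0; 10 -10 -3 0 0 0 0; 10 -9 -3 0 0 0 0; 10 -9 -3 0 0 0 0; 9 -9 -3 0 0 0 0"}}

```text
clock: 2.6
eef_pos: [633.1, 214.3, 264.5]
eef_rot: [-2.201, 0.01, 2.218]
force: [0.1, -0.4, -0.2]
gripper_width: 0.005
```

Run:
```python
from h import *
st()
s=cam('side');cv2.imwrite('pics/s1.png',cv2.resize(s['frame'][40:215,260:420],(549,600),interpolation=cv2.INTER_CUBIC))
t=cam('top');cv2.imwrite('pics/t1.png',cv2.resize(t['frame'][120:260,150:320],(728,600),interpolation=cv2.INTER_CUBIC))
```

```text
t 2.6 pos [633.12 214.32 264.53] x [-0.01  0.01 -1.  ] y [-0.02 -1.   -0.01] F [ 0.15 -0.41 -0.15] M [-0.    0.04  0.02] w 0.005 q [0.26 0.37 1.49 0.01 1.29 1.84]
```

View pics/s1.png

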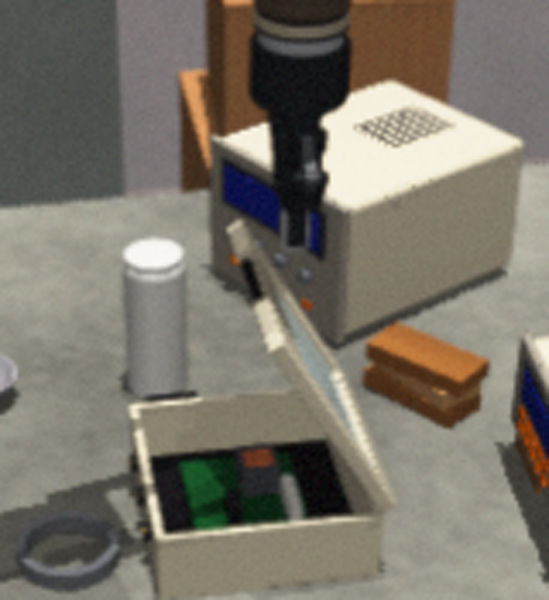

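The fingertips, at (298,245) in the crop, hang just above the front edge of the lid. I'll go down onto it and follow the arc.

{"fn": "drive_tool", "kwargs": {"series": "9 0 0 0 0 0 0; 9 0 0 0 0 0 0; 8 0 2 0 0 0 0; 6 0 4 0 0 0 0; 5 0 6 0 0 0 0"}}

```text
clock: 3.2
eef_pos: [621.1, 213.1, 225.8]
eef_rot: [-2.202, 0.012, 2.216]
force: [1.3, 0.2, 3.1]
gripper_width: 0.0
```

{"fn": "drive_tool", "kwargs": {"series": "5 0 8 0 0 0 0; 5 0 8 0 0 0 0; 6 0 8 0 0 0 0; 6 0 8 0 0 0 0; 7 0 7 0 0 0 0"}}

```text
clock: 3.7
eef_pos: [581.8, 213.7, 198.4]
eef_rot: [-2.213, 0.011, 2.205]
force: [-0.5, -0.1, 2.8]
gripper_width: -0.0
```

{"fn": "drive_tool", "kwargs": {"series": "10 0 9 0 0 0 0; 10 0 8 0 0 0 0; 11 0 8 0 0 0 0; 11 0 8 0 0 0 0; 12 0 6 0 0 0 0"}}

```text
clock: 4.2
eef_pos: [538.8, 214.7, 141.0]
eef_rot: [-2.213, 0.011, 2.206]
force: [1.3, -0.8, 2.0]
gripper_width: 0.003
```

{"fn": "drive_tool", "kwargs": {"series": "12 0 6 0 0 0 0; 12 0 5 0 0 0 0; 12 0 4 0 0 0 0; 12 0 3 0 0 0 0; 10 0 2 0 0 0 0"}}

```text
clock: 4.7
eef_pos: [517.3, 216.1, 79.1]
eef_rot: [-2.212, 0.01, 2.206]
force: [-19.0, -9.6, 78.5]
gripper_width: 0.001
```

Run:
```python
from h import *
st()
s=cam('side');cv2.imwrite('pics/s2.png',cv2.resize(s['frame'][60:215,260:420],(619,600),interpolation=cv2.INTER_CUBIC))
```

```text
t 4.7 pos [517.29 216.06  79.12] x [ 0.    0.01 -1.  ] y [-0.02 -1.   -0.01] F [-19.01  -9.58  78.49] M [-1.67  3.3  -0.01] w 0.001 q [0.31 0.38 1.89 0.01 0.87 1.9 ]
```

View pics/s2.png

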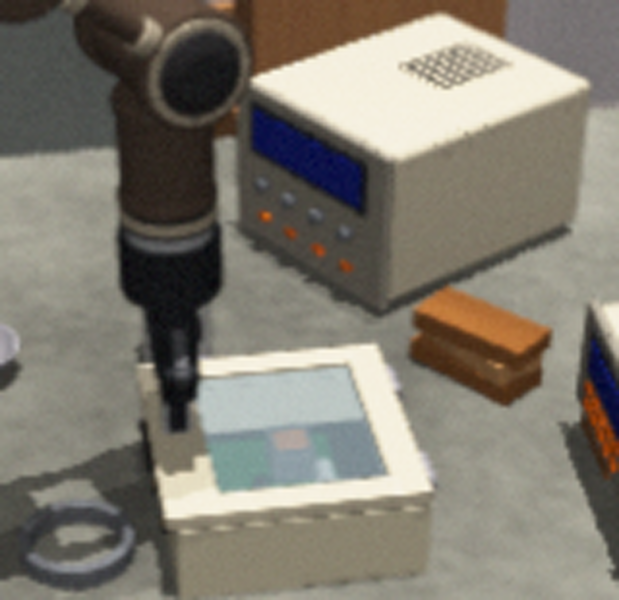

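The lid is down flat: it fills the box top in the crop from (140,350) to (430,520). The last step pressed hard, so I'm lifting off straight away.

{"fn": "drive_tool", "kwargs": {"series": "-5 0 0 0 0 0 0; -15 0 0 0 0 0 0; -30 0 0 0 0 0 0.53; -40 0 0 0 0 0 0.53; -40 0 0 0 0 0 0.53"}}

```text
clock: 5.25
eef_pos: [507.7, 213.2, 201.7]
eef_rot: [-2.184, 0.019, 2.24]
force: [-0.1, 0.8, 0.4]
gripper_width: 0.504
```

Run:
```python
from h import *
xc=np.array([.995,-.1,0]);yc=np.array([.1,.995,0])
n=np.cos(.22)*np.array([0,0,1])-np.sin(.22)*xc
c=np.array([479,-177,66.])
tgt=c+n*100
print(n,tgt)
R1=Rt(-n,-yc)
plan(tgt,R1,12)
```

```text
[-0.22  0.02  0.98] [ 457.29 -174.82  163.59]
t 5.25 pos [507.75 213.21 201.7 ] x [-0.03  0.   -1.  ] y [-0.02 -1.   -0.  ] F [-0.09  0.84  0.4 ] M [-0.01 -0.05  0.02] w 0.504 q [0.31 0.21 1.82 0.01 1.13 1.9 ]
[ 3.26 32.41  3.54] [0.39 1.17 0.04]
[ 3.22 32.43  3.39] [0.39 1.17 0.04]
[ 3.17 32.45  3.23] [0.39 1.17 0.04]
[ 3.13 32.47  3.07] [0.39 1.17 0.04]
[ 3.09 32.49  2.92] [0.39 1.17 0.04]
[ 3.05 32.5   2.76] [0.39 1.17 0.04]
[ 3.02 32.52  2.6 ] [0.39 1.17 0.04]
[ 2.99 32.53  2.43] [0.39 1.17 0.04]
[ 2.96 32.55  2.27] [0.39 1.17 0.04]
[ 2.94 32.56  2.11] [0.39 1.17 0.04]
[ 2.92 32.57  1.95] [0.39 1.17 0.04]
[ 2.91 32.58  1.78] [0.39 1.17 0.04]
```

{"fn": "drive_tool", "kwargs": {"series": "0 33 3.5 0.4 1.2 0 0.53; 0 33 3.4 0.4 1.2 0 0.53; 0 33 3.2 0.4 1.2 0 0.53; 0 33 3 0.4 1.2 0 0.53; 0 33 3 0.4 1.2 0 0.53"}}

```text
clock: 5.75
eef_pos: [489.1, 49.9, 204.7]
eef_rot: [-2.292, 0.046, 2.093]
force: [0.5, -0.0, -0.1]
gripper_width: 0.531
```

Run:
```python
from h import *
st()
s=cam('side');t=cam('top')
c=np.zeros((600,800,3),np.uint8)
c[:,:400]=cv2.resize(s['frame'][120:225,285:385],(400,420),interpolation=cv2.INTER_CUBIC)[:600] if 0 else 0
c[:420,:400]=cv2.resize(s['frame'][120:225,285:385],(400,420),interpolation=cv2.INTER_CUBIC)
c[:400,400:]=cv2.resize(t['frame'][140:240,190:290],(400,400),interpolation=cv2.INTER_CUBIC)
cv2.imwrite('pics/l3.png',c)
# lid upper face depth samples: front, back
for n,d in (('top',t),('side',s)):
  for X in (515,530,680):
    v=[]
    for Y in range(120,300,10):
      u,w=proj(d,[X,Y,80])[0]; p=dep(d,u,w); v.append(p[2])
    print(n,X,np.median(v))
# white plate + button: 
t0=dict(np.load('top.npz'))
```

```text
t 5.75 pos [489.1   49.93 204.69] x [ 0.09  0.   -1.  ] y [-0.05 -1.   -0.01] F [ 0.52 -0.05 -0.06] M [0.03 0.02 0.  ] w 0.531 q [0.01 0.02 2.03 0.   1.   1.63]
top 515 79.41478225856974
top 530 78.51825236688614
top 680 79.53813783142391
side 515 214.2582673901585
side 530 81.39686056673503
side 680 81.7434528295704
```

View pics/l3.png

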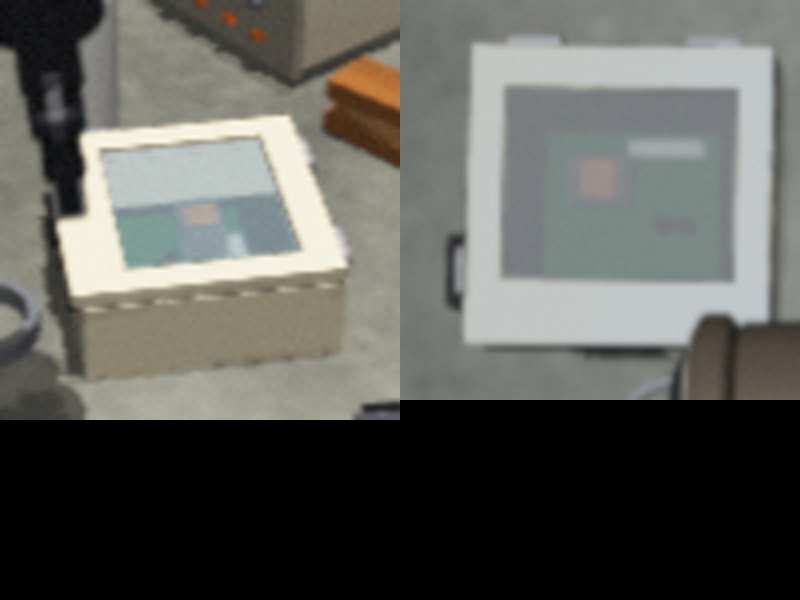

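Both views show the lid flat and shut, with its upper face at about 79–81 mm at front and back. Next I'll go to the console.

```bash
cat >> h.py <<'E'
xc=np.array([.995,-.1,0]);yc=np.array([.1,.995,0])
nn=np.cos(.22)*np.array([0,0,1])-np.sin(.22)*xc
C=np.array([479.3,-176.6,66.]);R1=Rt(-nn,-yc)
E
python3 - <<'E'
from h import *
plan(C+nn*90,R1,7)
E
```

```text
t 5.85 pos [487.69  48.1  203.97] x [ 0.09  0.   -1.  ] y [-0.05 -1.   -0.01] F [-0.31  0.41  0.05] M [-0.03  0.03  0.07] w 0.531 q [0.01 0.02 2.03 0.   1.   1.63]
[ 6.73 32.03  2.96] [0.39 1.09 0.11]
[ 6.73 32.03  2.87] [0.39 1.09 0.11]
[ 6.74 32.04  2.78] [0.39 1.09 0.11]
[ 6.76 32.04  2.69] [0.39 1.09 0.11]
[ 6.77 32.05  2.6 ] [0.39 1.09 0.11]
[ 6.78 32.05  2.51] [0.39 1.09 0.11]
[ 6.8  32.06  2.42] [0.39 1.09 0.11]
```

{"fn": "drive_tool", "kwargs": {"series": "3 32 3 0.4 1.1 0.1 0.53; 3 32 3 0.4 1.1 0.1 0.53; 7 32 3 0.4 1.1 0.1 0.53; 7 32 3 0.4 1.1 0.1 0.53; 7 32 3 0.4 1.1 0.1 0.53"}}

```text
clock: 6.35
eef_pos: [466.4, -109.3, 171.9]
eef_rot: [-2.371, 0.09, 1.968]
force: [0.3, -0.2, -0.7]
gripper_width: 0.532
```

Run:
```python
from h import *
plan(C+nn*60,R1,5)
```

```text
t 6.35 pos [ 466.4  -109.32  171.85] x [ 0.18 -0.01 -0.98] y [-0.08 -1.   -0.01] F [ 0.3  -0.16 -0.74] M [-0.01  0.08  0.02] w 0.532 q [-0.36 -0.01  2.15  0.08  0.83  1.25]
[ 9.39 13.23  0.67] [0.18 0.4  0.13]
[ 9.41 13.21  0.7 ] [0.18 0.4  0.13]
[ 9.44 13.19  0.72] [0.18 0.4  0.13]
[ 9.46 13.17  0.75] [0.18 0.4  0.13]
[ 9.49 13.15  0.78] [0.18 0.4  0.13]
```

{"fn": "drive_tool", "kwargs": {"series": "9 13 1 0.2 0.4 0.1 0.53; 9 13 1 0.2 0.4 0.1 0.53; 9 13 1 0.2 0.4 0.1 0.53; 9 13 1 0.2 0.4 0.1 0.53; 6 13 1 0.2 0.4 0.1 0.53"}}

```text
clock: 6.85
eef_pos: [461.9, -174.1, 123.7]
eef_rot: [-2.387, 0.117, 1.923]
force: [-0.2, 0.5, -0.2]
gripper_width: 0.53
```

{"fn": "drive_tool", "kwargs": {"series": "0 0 0 0 0 0 0.53; 0 0 0 0 0 0 0.53"}}

```text
clock: 7.05
eef_pos: [460.8, -173.0, 121.4]
eef_rot: [-2.379, 0.116, 1.925]
force: [-0.5, -0.1, -0.1]
gripper_width: 0.529
```

Run:
```python
from h import *
s=cam('side')
c=np.zeros((600,800,3),np.uint8)
cv2.imwrite('pics/c4.png',cv2.resize(s['frame'][190:330,260:400],(600,600),interpolation=cv2.INTER_CUBIC))
plan(C+nn*20,R1,5)
```

```text
t 7.1 pos [ 460.83 -172.92  121.47] x [ 0.21 -0.01 -0.98] y [-0.11 -0.99 -0.01] F [-0.81 -0.53 -0.19] M [0.03 0.07 0.04] w 0.531 q [-0.51  0.09  2.17  0.14  0.7   1.07]
[ 7.63  0.44 -1.32] [-0.12  0.12  0.13]
[ 7.63  0.42 -1.3 ] [-0.12  0.12  0.13]
[ 7.63  0.41 -1.29] [-0.12  0.12  0.13]
[ 7.64  0.39 -1.27] [-0.12  0.12  0.13]
[ 7.64  0.38 -1.25] [-0.12  0.12  0.13]
```

View pics/c4.png

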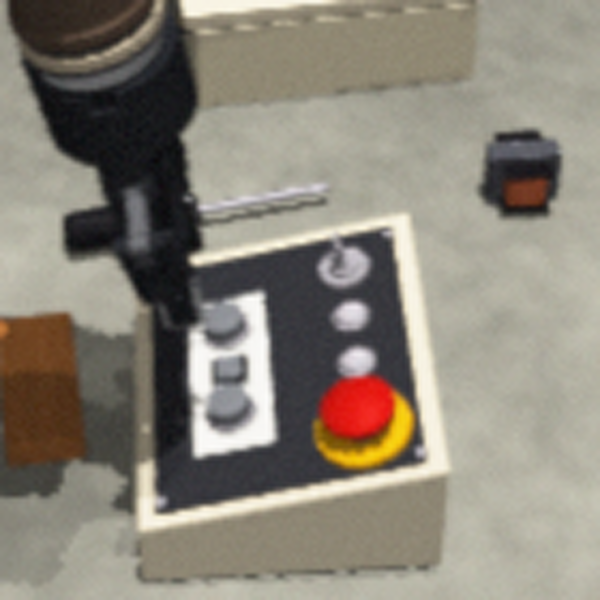

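Run:
```python
from h import *
s=load('side');o,R=st();p=o['eef_pos']
for dy in (30,-30,0):
    q=p+R[:,1]*dy
    for back in (0,6,13): print(dy,back,(proj(s,q-R[:,0]*back)[0]-[260,190])*600/140)
for nm,q in (('L',C+yc*30),('R',C-yc*30)): print(nm,(proj(s,q)[0]-[260,190])*600/140)
```

```text
t 7.1 pos [ 460.83 -172.92  121.47] x [ 0.21 -0.01 -0.98] y [-0.11 -0.99 -0.01] F [-0.81 -0.53 -0.19] M [0.03 0.07 0.04] w 0.531 q [-0.51  0.09  2.17  0.14  0.7   1.07]
30 0 [188.29 332.  ]
30 6 [185.5  324.49]
30 13 [182.21 315.65]
-30 0 [185.17 248.82]
-30 6 [182.48 241.3 ]
-30 13 [179.32 232.46]
0 0 [186.69 289.55]
0 6 [183.95 282.03]
0 13 [180.73 273.19]
L [221.9  320.31]
R [227.27 402.52]
```

The side view confirms the geometry. The near finger tip is at about (182,322) in the crop and the caps at (223,322) and (229,405), matching my projections within about 1 mm.

{"fn": "drive_tool", "kwargs": {"series": "8 0.4 -1.5 0 0.1 0.1 0.53; 8 0.4 -1.5 0 0.1 0.1 0.53; 8 0.4 -1.5 0 0.1 0.1 0.53; 8 0.4 -1.5 0 0.1 0.1 0.53; 2 0 0 0 0 0 0.53"}}

```text
clock: 7.6
eef_pos: [476.2, -173.8, 87.9]
eef_rot: [-2.394, 0.122, 1.919]
force: [0.0, 0.5, -0.0]
gripper_width: 0.536
```

Run:
```python
from h import *
s=cam('side')
cv2.imwrite('pics/c5.png',cv2.resize(s['frame'][230:310,290:370],(600,600),interpolation=cv2.INTER_CUBIC))
t=cam('top')
cv2.imwrite('pics/t5.png',cv2.resize(t['frame'][180:280,340:440],(600,600),interpolation=cv2.INTER_CUBIC))
plan(C+nn*8,R1,5)
```

```text
t 7.7 pos [ 476.04 -173.9    88.31] x [ 0.22 -0.02 -0.98] y [-0.11 -0.99 -0.01] F [ 0.04  0.95 -0.24] M [ 0.06  0.18 -0.04] w 0.528 q [-0.49  0.18  2.16  0.15  0.61  1.07]
[2.91 0.49 0.28] [-0.09  0.01  0.05]
[2.91 0.48 0.28] [-0.09  0.01  0.05]
[2.91 0.48 0.28] [-0.09  0.01  0.05]
[2.91 0.48 0.29] [-0.09  0.01  0.05]
[2.91 0.48 0.29] [-0.09  0.01  0.05]
```

View pics/c5.png

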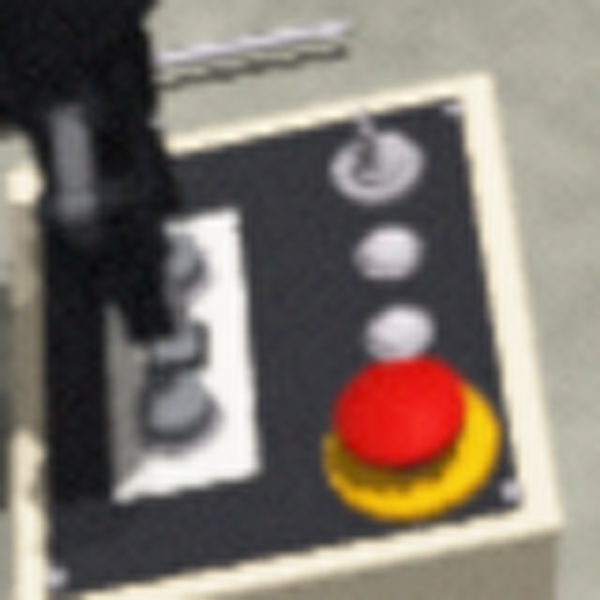

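View pics/t5.png

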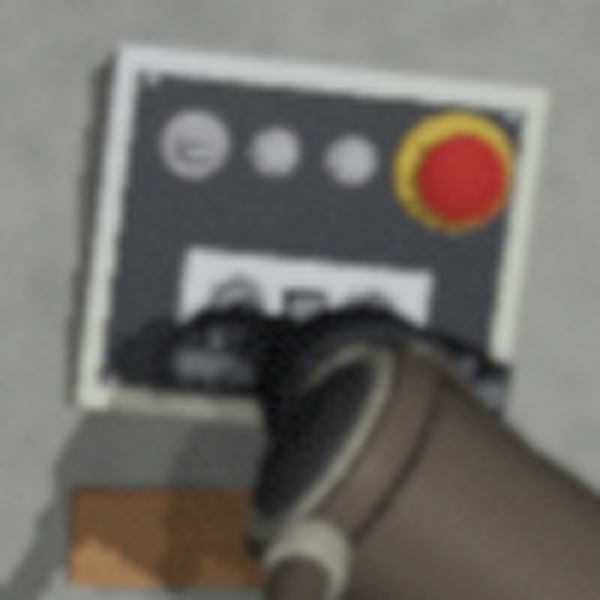

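Run:
```python
from h import *
s=load('side');o,R=st();p=o['eef_pos']
for dy in (23,30,37):
    for z in (-11,11):
        q=p+R[:,1]*dy+R[:,2]*z
        print(dy,z,[(proj(s,q-R[:,0]*b)[0]-[290,230])*7.5 for b in (0,6)])
```

```text
t 7.7 pos [ 476.04 -173.9    88.31] x [ 0.22 -0.02 -0.98] y [-0.11 -0.99 -0.01] F [ 0.04  0.95 -0.24] M [ 0.06  0.18 -0.04] w 0.528 q [-0.49  0.18  2.16  0.15  0.61  1.07]
23 -11 [array([192.81, 326.73]), array([188.18, 314.02])]
23 11 [array([122.53, 340.54]), array([117.65, 327.92])]
30 -11 [array([193.92, 344.16]), array([189.27, 331.46])]
30 11 [array([123.29, 358.  ]), array([118.39, 345.39])]
37 -11 [array([195.03, 361.76]), array([190.37, 349.07])]
37 11 [array([124.06, 375.63]), array([119.14, 363.02])]
```

Run:
```python
from h import *
s=load('side');o=observe();p=o['eef_pos'];R=Ro.from_rotvec(o['eef_rot']).as_matrix()
a=s['frame'][250:285,295:325].astype(float);a=255*(np.clip(a,0,140)/140)**.5
cv2.imwrite('pics/c6.png',cv2.resize(a.astype(np.uint8),(514,600),interpolation=cv2.INTER_CUBIC))
# depth points in tool frame
out=[]
for v in range(258,279,2):
  row=[]
  for u in range(300,320,3):
    q=R.T@(dep(s,u,v)-p); row.append(tuple(int(round(x)) for x in q))
  print(v,row)
```

```text
258 [(-102, 65, 0), (-102, 66, -6), (-93, 59, -11), (-60, 29, -10), (-5, -22, -6), (31, -55, -6), (32, -54, -13)]
260 [(-98, 66, 1), (-95, 65, -5), (-91, 63, -10), (-59, 34, -10), (14, -35, -1), (29, -47, -6), (27, -43, -13)]
262 [(-88, 62, 4), (-81, 57, -1), (-85, 62, -8), (-67, 48, -11), (17, -31, 0), (14, -26, -8), (28, -37, -13)]
264 [(-82, 62, 5), (-79, 61, -1), (-75, 59, -6), (-68, 54, -11), (15, -23, 0), (15, -21, -8), (30, -32, -12)]
266 [(-72, 59, 8), (-58, 47, 4), (-55, 46, -2), (-64, 56, -10), (-32, 27, -10), (22, -21, -6), (30, -27, -12)]
268 [(-64, 56, 10), (-56, 50, 5), (-56, 52, -2), (-56, 54, -8), (-26, 28, -9), (24, -17, -5), (28, -18, -12)]
270 [(32, -27, 33), (-52, 52, 6), (-30, 34, 5), (-29, 35, -2), (-19, 28, -7), (30, -15, -4), (29, -13, -11)]
272 [(30, -19, 33), (32, -18, 26), (-21, 32, 7), (-22, 34, 0), (-15, 30, -6), (28, -8, -4), (31, -8, -11)]
274 [(30, -12, 33), (29, -9, 25), (-9, 27, 10), (-16, 35, 1), (-14, 34, -5), (25, 2, -4), (31, -2, -10)]
276 [(33, -9, 34), (34, -8, 27), (30, -2, 18), (26, 3, 11), (24, 6, 3), (26, 7, -4), (31, 4, -10)]
278 [(31, -1, 34), (31, 1, 26), (32, 2, 19), (28, 8, 11), (26, 11, 4), (28, 11, -3), (30, 11, -10)]
```

View pics/c6.png

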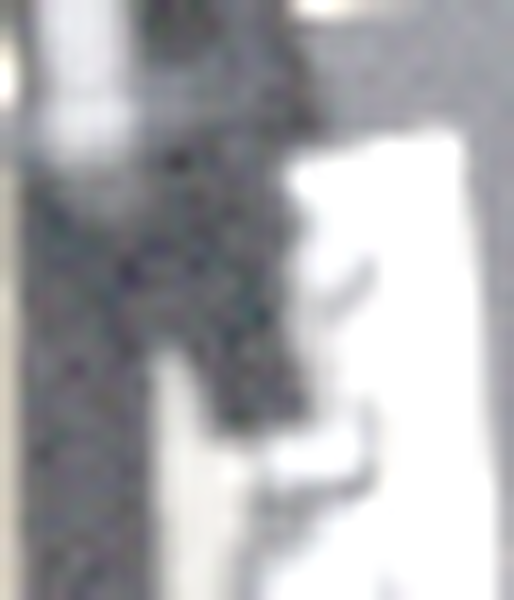

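{"fn": "drive_tool", "kwargs": {"series": "3 0.5 0.3 -0.1 0 0.1 0.55; 3 0.5 0.3 -0.1 0 0.1 0.55; 3 0.5 0.3 -0.1 0 0 0.55; 3 0.5 0.3 -0.1 0 0 0.55; 3 0.5 0.3 -0.1 0 0 0.55"}}

```text
clock: 8.2
eef_pos: [478.5, -177.4, 73.4]
eef_rot: [-2.404, 0.119, 1.923]
force: [-0.0, -0.0, -0.0]
gripper_width: 0.55
```

{"fn": "drive_tool", "kwargs": {"series": "0 0 0 0 0 0 0.55"}}

```text
clock: 8.3
eef_pos: [478.1, -177.3, 72.9]
eef_rot: [-2.403, 0.119, 1.924]
force: [-0.8, 0.5, 0.3]
gripper_width: 0.55
```

```bash
cat >> h.py <<'E'
def rel():
    o=observe();p=o['eef_pos']-C;R=Ro.from_rotvec(o['eef_rot']).as_matrix()
    print('t',round(o['clock'],2),'h %.2f xc %.2f yc %.2f'%(p@nn,p@R1[:,2]*-1,p@yc),'rot err tool deg',np.degrees(Ro.from_matrix(R.T@R1).as_rotvec()),'Fn %.2f'%(o['force']@nn),'tau_tool',R.T@o['moment'],'w',o['gripper_width'])
E
python3 - <<'E'
from h import *
rel()
E
```

```text
t 8.3 h 6.93 xc 0.43 yc -0.83 rot err tool deg [ 0.08 -0.03 -0.01] Fn 0.46 tau_tool [-0.05 -0.08  0.05] w 0.5497705452190925
```

{"fn": "drive_tool", "kwargs": {"series": "2 0 0 0 0 0 0.55; 2 0 0 0 0 0 0.55; 2 0 0 0 0 0 0.55"}}

```text
clock: 8.6
eef_pos: [479.6, -177.6, 67.1]
eef_rot: [-2.403, 0.119, 1.924]
force: [-2.1, 1.0, 4.9]
gripper_width: 0.55
```

Run:
```python
from h import *
rel()
s=cam('side')
a=s['frame'][240:300,290:350].astype(float);a=255*(np.clip(a,0,200)/200)**.6
cv2.imwrite('pics/c7.png',cv2.resize(a.astype(np.uint8),(600,600),interpolation=cv2.INTER_CUBIC))
```

```text
t 8.6 h 0.99 xc 0.59 yc -0.95 rot err tool deg [ 0.09 -0.03 -0.01] Fn 5.28 tau_tool [ 0.03 -0.35 -0.06] w 0.5499092578316617
```

View pics/c7.png

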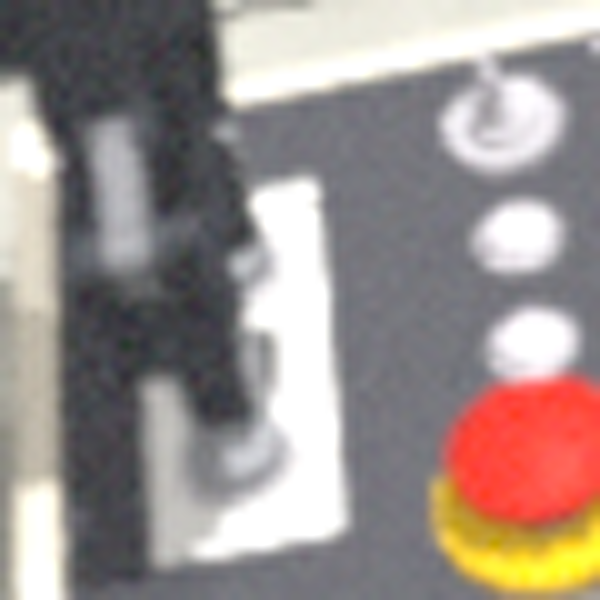

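{"fn": "drive_tool", "kwargs": {"series": "2 0 0 0 0 0 0.55; 2 0 0 0 0 0 0.55; 2 0 0 0 0 0 0.55"}}

```text
clock: 8.95
eef_pos: [480.3, -177.7, 64.3]
eef_rot: [-2.4, 0.116, 1.928]
force: [-16.2, 3.2, 32.4]
gripper_width: 0.55
```

Run:
```python
from h import *
rel()
```

```text
t 8.95 h -1.87 xc 0.67 yc -0.95 rot err tool deg [0.18 0.16 0.08] Fn 35.20 tau_tool [ 0.02 -1.72 -0.19] w 0.5497311785425797
```

{"fn": "drive_tool", "kwargs": {"series": "1 0 0 0 0 0 0.55; 1 0 0 0 0 0 0.55; 1 0 0 0 0 0 0.55; 1 0 0 0 0 0 0.55; 1 0 0 0 0 0 0.55"}}

```text
clock: 9.45
eef_pos: [480.1, -177.7, 64.6]
eef_rot: [-2.396, 0.113, 1.93]
force: [-7.1, 1.2, 13.5]
gripper_width: 0.552
```

Run:
```python
from h import *
rel()
s=cam('side')
a=s['frame'][240:300,290:350].astype(float);a=255*(np.clip(a,0,200)/200)**.6
cv2.imwrite('pics/c8.png',cv2.resize(a.astype(np.uint8),(600,600),interpolation=cv2.INTER_CUBIC))
```

```text
t 9.45 h -1.54 xc 0.63 yc -0.97 rot err tool deg [0.18 0.32 0.18] Fn 14.71 tau_tool [ 0.09 -0.74  0.1 ] w 0.5522924767021602
```

View pics/c8.png

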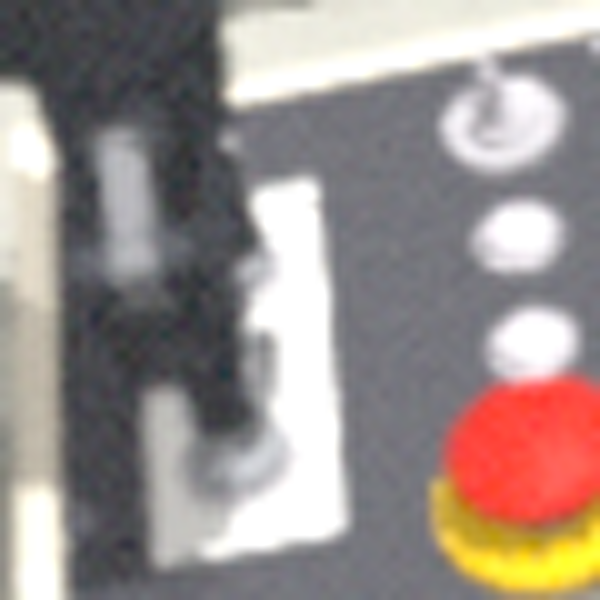

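{"fn": "drive_tool", "kwargs": {"series": "1.3 0 0 0 0.1 0.05 0.55; 1.3 0 0 0 0.1 0.05 0.55; 1.3 0 0 0 0.1 0.05 0.55; 1.3 0 0 0 0.1 0.05 0.55; 1.3 0 0 0 0.1 0.05 0.55"}}

```text
clock: 10.0
eef_pos: [480.2, -177.6, 64.6]
eef_rot: [-2.402, 0.116, 1.926]
force: [-7.7, 1.5, 15.5]
gripper_width: 0.545
```

```bash
python3 -c "
from h import *
rel()"
```

```text
t 10.0 h -1.61 xc 0.64 yc -0.95 rot err tool deg [0.21 0.03 0.06] Fn 16.84 tau_tool [ 0.13 -0.91 -0.02] w 0.5446827578548676
```

{"fn": "drive_tool", "kwargs": {"series": "1.4 0 0 0 0.03 0.03 0.55; 1.4 0 0 0 0.03 0.03 0.55; 1.4 0 0 0 0.03 0.03 0.55; 1.4 0 0 0 0.03 0.03 0.55; 1.4 0 0 0 0.03 0.03 0.55"}}

```text
clock: 10.5
eef_pos: [480.2, -177.7, 64.5]
eef_rot: [-2.401, 0.116, 1.927]
force: [-9.6, 1.9, 16.5]
gripper_width: 0.545
```

{"fn": "drive_tool", "kwargs": {"series": "1.4 0 0 0 0.03 0.03 0.55; 1.4 0 0 0 0.03 0.03 0.55; 1.4 0 0 0 0.03 0.03 0.55; 1.4 0 0 0 0.03 0.03 0.55; 1.4 0 0 0 0.03 0.03 0.55"}}

```text
clock: 11.0
eef_pos: [480.2, -177.7, 64.6]
eef_rot: [-2.4, 0.116, 1.929]
force: [-8.6, 1.9, 16.1]
gripper_width: 0.551
```

```bash
python3 -c "
from h import *
rel()"
```

```text
t 11.0 h -1.63 xc 0.63 yc -0.96 rot err tool deg [0.2  0.19 0.05] Fn 17.60 tau_tool [ 0.13 -1.   -0.05] w 0.5505576545170192
```

{"fn": "drive_tool", "kwargs": {"series": "1.4 0 0 0 0.03 0.03 0.55; 1.4 0 0 0 0.03 0.03 0.55; 1.4 0 0 0 0.03 0.03 0.55; 1.4 0 0 0 0.03 0.03 0.55; 1.4 0 0 0 0.03 0.03 0.55"}}

```text
clock: 11.5
eef_pos: [480.2, -177.7, 64.6]
eef_rot: [-2.398, 0.116, 1.931]
force: [-9.4, 2.2, 16.1]
gripper_width: 0.553
```

{"fn": "drive_tool", "kwargs": {"series": "1.4 0 0 0 0.03 0.03 0.55; 1.4 0 0 0 0.03 0.03 0.55; 1.4 0 0 0 0.03 0.03 0.55; 1.4 0 0 0 0.03 0.03 0.55; 1.4 0 0 0 0.03 0.03 0.55"}}

```text
clock: 12.0
eef_pos: [480.2, -177.7, 64.6]
eef_rot: [-2.397, 0.116, 1.932]
force: [-8.4, 2.3, 16.0]
gripper_width: 0.548
```

```bash
python3 -c "
from h import *
rel()"
```

```text
t 12.0 h -1.63 xc 0.64 yc -0.97 rot err tool deg [0.2  0.36 0.03] Fn 17.52 tau_tool [ 0.17 -0.96 -0.04] w 0.5484976080984895
```

The buttons have been held for 3 s with a steady 17 N and no side-to-side imbalance. I'll let go straight along the button axis.

{"fn": "drive_tool", "kwargs": {"series": "-10 0 0 0 0 0 0.55; -20 0 0 0 0 0 0.55; -30 0 0 0 0 0 0.55; -40 0 0 0 0 0 0.55; -40 0 0 0 0 0 0.55"}}

```text
clock: 12.5
eef_pos: [446.6, -172.8, 200.1]
eef_rot: [-2.385, 0.111, 1.942]
force: [-0.6, -0.9, 0.8]
gripper_width: 0.547
```

{"fn": "drive_tool", "kwargs": {"series": "-30 20 30 0 0 0 0.55; -30 20 30 0 0 0 0.55; -20 20 30 0 0 0 0.55; -10 20 30 0 0 0 0.55; 0 20 0 0 0 0 0.55"}}

```text
clock: 13.0
eef_pos: [301.8, -262.8, 274.8]
eef_rot: [-2.413, 0.117, 1.933]
force: [0.3, 0.6, 0.3]
gripper_width: 0.548
```

{"fn": "drive_tool", "kwargs": {"series": "0 0 0 0 0 0 0.55; 0 0 0 0 0 0 0.55; 0 0 0 0 0 0 0.55"}}

```text
clock: 13.3
eef_pos: [301.1, -264.3, 275.5]
eef_rot: [-2.413, 0.124, 1.93]
force: [-0.4, 0.1, -0.5]
gripper_width: 0.549
```

Run:
```python
from h import *
st()
for n in ('side','top'):
    d=cam(n); cv2.imwrite(f'pics/{n}9.png',d['frame'])
    a=cv2.imread(f'pics/{n}0.png')
    if n=='side': cv2.imwrite('pics/cmp.png',np.hstack([cv2.resize(x[230:330,280:380],(400,400),interpolation=cv2.INTER_CUBIC) for x in (a,d['frame'])]))
    else: cv2.imwrite('pics/cmpt.png',np.hstack([cv2.resize(x[180:260,340:440],(400,320),interpolation=cv2.INTER_CUBIC) for x in (a,d['frame'])]))
```

```text
t 13.3 pos [ 301.13 -264.34  275.48] x [ 0.22 -0.03 -0.98] y [-0.09 -1.    0.01] F [-0.43  0.11 -0.5 ] M [0.01 0.12 0.03] w 0.549 q [-0.96 -0.32  2.18  0.18  1.13  0.64]
```

View pics/side9.png

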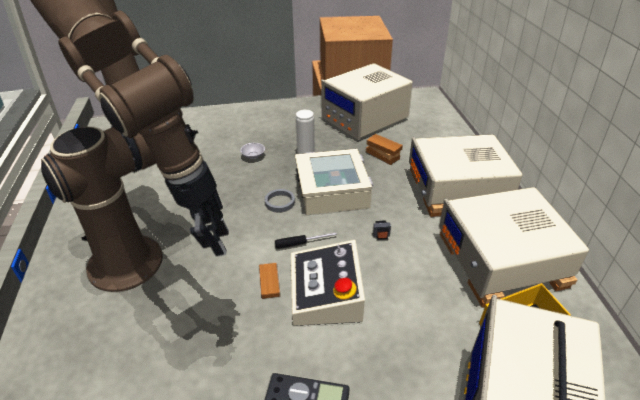

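View pics/top9.png

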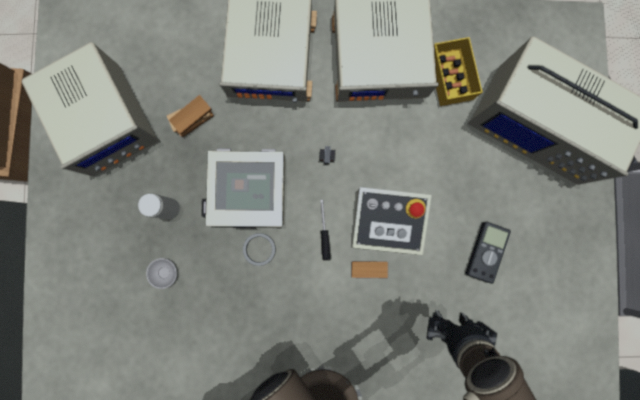

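View pics/cmp.png

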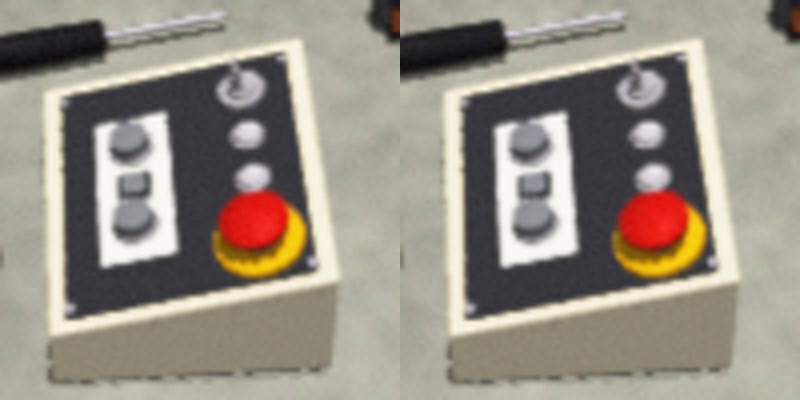

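The lid is flat and shut (side view 333,178). The console looks the same before and after, with both caps back up. The bystanders are where they were and the arm is clear, so I'm handing in.

```bash
python3 -c "
from h import *
t=load('top');v=lambda X:np.median([dep(t,*proj(t,[X,Y,80])[0])[2] for Y in range(120,300,10)])
print('lid z front/back',v(515),v(680))
print(job_done())"
```

```text
lid z front/back 78.97966992002341 79.80768964633467
the job is handed in; nothing more can be done
None
```

I pushed the lid fully shut, then pressed both reset buttons together, held them for about 3 s, let go and moved clear. I handed the job in at about 13.3 s.

**Lid:** In the last check its upper face was level, at 79.0 mm in front and 79.8 mm at the back (80 mm when shut). The closing push ended harder than I meant. The wrist force was about 80 N for a moment, under the 120 N limit.

**Reset buttons:** One fingertip was on each button, with a steady total of 15–18 N. The first full press peaked at about 35 N. There was almost no side-to-side moment, which suggests both went down evenly. I inferred that both were fully down from the force and the stopped motion, because the cameras could not show their travel directly.

**After letting go:** Both caps looked back up, and the square key and emergency stop looked the same as before. The loose things were where they started, and the wrist force was about zero with the robot touching nothing.

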